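Tap the saddle-press boss

TASK

Swing the red-balled clamp lever fully over to lock the boss. Then take the black crank knob of the hand tapper and cut the thread: turn clockwise (seen from above), up to half a turn, only until you feel it begin to bind, turn back a quarter turn to break the chip, and repeat until the tap is fully down at its depth stop. Never force it - more than 20 N on the crank snaps the tap - then let go, leaving the clamp locked and the other things on the bench alone.

Things in the scene. Friction and masses are not known exactly. Their poses are not given: they have to be found in the camera images.
- tapper: bench hand tapper, fixed: blue base plate 170 x 300 x 18 mm with a steel column, a blue overhead arm and a vertical spindle. Origin at the centre of the base's underside, z up. In this frame the vertical spindle axis is at (0, +60 mm) and the clamp lever's pivot at (0, -100, +55 mm)
- tap (a joint): turn of crank and tap about the spindle axis in rad: 0 at the start (crank along the tapper's +y), growing clockwise from above (cutting). The tap sinks 4 mm per turn, the crank stays level. Free turning takes 2 N at the knob. Chips bind it within half a turn of cutting, at angles that differ each time: resistance then climbs 8 N per 0.1 rad. Springy depth stop at 5.3 rad
- handle (a point): middle of the crank's upright black knob, 22 mm in diameter and 42 mm high, which spins freely on its pin; 50 mm from the spindle axis, this point 211 mm above the bench, 23 mm above the knob's foot; the crank bar lies 5 mm below the foot. Nothing around stands higher than the knob
- spindle (a point): fixed point on the vertical spindle axis, level with the knob's middle. A bound tap goes on only after being turned back a quarter turn from where it bound; it binds twice before the depth stop, which feels like another bind
- clamp (a joint): clamp lever angle in rad about the tapper's y axis: 0 unlocked (leaning 0.6 rad from upright to the tapper's -x), 1.2 fully over (leaning as far to +x) and locked; stays where it is left, takes about 2 N at the ball
- clamp_ball (a point): centre of the red ball, 24 mm in diameter, at the end of the clamp lever, 75 mm from its pivot
- clamp_pivot (a point): pivot of the clamp lever, 55 mm above the bench
- oil: yellow oil bottle, 48 mm in diameter, 110 mm high, bystander; origin at its underside's centre
- pot: black pencil pot, 64 mm in diameter, 85 mm high with pencils to 155 mm, bystander; origin at its underside's centre
- tray: small open steel tray 110 x 80 x 30 mm, bystander; origin at its underside's centre
- gauge: torque gauge pin sealed inside the tapper's base plate (not visible, nothing to do with it): it carries the chip load of the tap, 1.25 N on it for each 1 N of binding felt at the knob beyond the free-turning 2 N; origin at its centre

How it is judged:
By the outcome, as a careful person would: the job done as asked, in the order asked, and still so for the second after the job is handed in, with the robot touching nothing.
It also fails if it takes over 72 s, if anything falls off the work surface, if the arm or the gripper's body presses on something with over 40 N, if the wrist force passes 120 N, or if a joint passes its speed limit or range.

ROBOT

A 6-joint arm with a two-finger parallel gripper is mounted at the origin on the work surface. World frame = base frame: x ahead of the robot, y to its left, z up, the work surface at z = 0. Lengths are in mm, angles in rad, forces in N, time in s.
With the tool pointing down it reaches from about 325 to 875 mm from the base axis. Payload 4.4 kg.
Tool frame: the origin (TCP) lies on the centre line of the jaws, within the pads' length; the fingertips stand ahead of it and the grasp point (between the pads) lies 6 mm ahead of it (ctrl.tcp_to_tips is the z of the fingertips in the tool frame, in mm); z points along the fingers, y is the line along which they close (so a half turn about z gives the same grasp; the last joint's range is limited). The gripper opens to 85 mm and grips with 20 to 120 N. Pads are 22 mm wide; open, the fingers measure 114 mm over their backs; the gripper's body (76 mm by 85 mm) begins 54 mm behind the grasp point. The pads swing forward as they close: fully open they stand 13 mm farther back than shut.
Start: joints at [-1.347, 0.207, 1.542, -0, 1.393, -0.15], TCP at [209.952, -535.301, 256.282] pointing down, gripper open.
Joint ranges: [-2.73, 2.73], [-0.86, 2.22], [0.23, 2.46], [-1.11, 4.25], [0.08, 2.63], [-2.82, 2.82]. Speed limits (rad/s): [2.79, 2.79, 3.14, 3.14, 3.14, 3.14].

INTERFACE

Orientations are given as a 3x3 rotation matrix whose columns are the frame's x, y, z axes.
In Python, from plant import ctrl, sensors, optics gives the robot as it stands. Calls block until the motion is done:
- ctrl.move_ptp(position, orientation): joint-space move of the TCP to a pose.
- ctrl.move_l(position, rot=None, vel=150, threshold=None): straight line of the TCP; rot=None keeps the orientation; vel is the mean speed in mm/s. With threshold (N) it stops when the force on the tool has changed by that much, and returns True; else False.
- ctrl.set_joints(angles): joint-space move.
- ctrl.gripper_to(opening, force=None): finger opening in mm; force is the grip in N (None keeps the last); returns when the fingers have stopped.
- ctrl.hold(seconds).
- ctrl.solve_ik(position, orientation): joint angles nearest the present ones, or None.
- sensors.read_state(): the state.
- optics.grab_frame(name): name is "scene" or "side" or "wrist"; returns (picture, depth): 480x640x3 uint8, red, green, blue; 480x640 float32, mm along the optical axis (not along the pixel's ray), 0 where there is no reading.
- optics.camera_params(name): a dict with "mtx" (3x3 intrinsics, pixels), "R" (3x3) and "t" (3): a world point X has camera coordinates R X + t; the wrist camera has in their place "T_tool_cam" (4x4, takes a point from camera to tool coordinates, whose origin is the TCP and whose axes are the flange's). Camera axes: x right, y down, z forward; pixel columns grow to the right and rows downward; lengths in mm; the calibration is good to about 2 mm. A picture is of the moment at which its call begins: read the wrist's pose just before it. camera_params takes no time and is no camera call.
A pose or a line that the arm cannot do raises ctrl.MotionError and nothing moves.
- ctrl.finish_job(): hands the job in; it is judged then, once.
The state is a dict: "t": time; "q": joint angles; "qvel": joint speeds; "tau": joint torques, N m; "eef_pos": TCP position; "eef_rot": TCP orientation; "force": force on the tool from outside, world axes, zero at the start; "wrist_torque": the same for the moment, N m; "grip_width": finger opening in mm; "grasp_force": force on a finger pad.
Only numpy, scipy, OpenCV 4.12 (cv2) and the standard library are available. Lean on these libraries where they do the work, as an engineer would, in place of code of your own. Each camera call takes 0.05 s, during which the arm holds its last target. There are 200 camera calls.

## Working session

There is one attempt and no reset: what is moved stays moved. The work goes in short steps, each a Python script; the robot and the scene stay as the last script left them, time stands still between calls to the robot, and variables do not carry over. Pictures are saved under pics/ and viewed, at most 10 in all, crops included, and the job is handed in when it is done.

```bash
ls; mkdir -p pics; cat > h.py <<'E'
import numpy as np, cv2
from plant import ctrl, sensors, optics
def pts(name,d):
    p=optics.camera_params(name);K=p["mtx"]
    v,u=np.mgrid[:480,:640]
    c=np.stack([(u-K[0,2])/K[0,0]*d,(v-K[1,2])/K[1,1]*d,d],-1)
    return (c-np.array(p["t"]).ravel())@np.array(p["R"])
E
python3 - <<'E'
from h import *
for n in("scene","side"):
    im,d=optics.grab_frame(n);np.savez(f"{n}.npz",im=im,d=d)
    cv2.imwrite(f"pics/{n}1.png",im[...,::-1])
    P=pts(n,d);hsv=cv2.cvtColor(im,cv2.COLOR_RGB2HSV).astype(int);H,S,V=hsv[...,0],hsv[...,1],hsv[...,2]
    for nm,m in dict(red=((H<8)|(H>172))&(S>130)&(V>60),blue=(H>95)&(H<125)&(S>100)&(V>40),yel=(H>20)&(H<35)&(S>120)).items():
        m&=d>0
        k,l,st,c=cv2.connectedComponentsWithStats(m.astype(np.uint8))
        for i in range(1,k):
            if st[i,4]>30:
                q=P[l==i];print(n,nm,st[i],c[i].round(),np.median(q,0).round(),q.min(0).round(),q.max(0).round())
print(sensors.read_state(), ctrl.tcp_to_tips)
E
```

```text
pics
scene red [431 199   8   8  52] [434. 203.] [524. 363. 109.] [416. 352.  -7.] [538. 439. 119.]
scene red [305 226   9   9  53] [309. 230.] [515. -42. 124.] [399. -54.  -2.] [527.  -0. 132.]
scene red [166 289  11  20  54] [171. 298.] [ 616. -465.  110.] [ 494. -480.   -5.] [ 621. -459.  154.]
scene blue [    0     0   162   148 11795] [52. 55.] [-1073.  -813.   -71.] [-1107. -1057.  -623.] [ 229. -230.  547.]
scene blue [427   0  45  14 515] [450.   6.] [ 66. 578. 477.] [-17. 531. 458.] [ 90. 667. 504.]
scene blue [ 103   44   97   87 4417] [156.  95.] [-1073.  -338.  -456.] [-1110.  -622.  -631.] [ 260. -154.  586.]
scene blue [458  47  62  96 988] [496.  89.] [180. 781. 203.] [-1392.   740.  -774.] [ 253. 1755.  216.]
scene blue [ 363   72   57  103 1141] [399. 120.] [225. 384. 204.] [-1127.   341.  -617.] [293. 878. 216.]
scene blue [ 290  209  109   81 3097] [341. 252.] [564.  46.  19.] [432. -97.   2.] [650. 225. 156.]
scene blue [ 532  313   76   86 1495] [567. 355.] [ 936.  765. -410.] [ 887.  753. -764.] [ 946.  813. -119.]
scene yel [289  64  13  23  74] [295.  74.] [22
[... 1224 characters left out ...]
      1.39352504e+00, -1.50483727e-01]), 'qvel': array([-0.00065206, -0.00201285, -0.00465742, -0.00040738, -0.00202156,
        0.00068857]), 'tau': array([-5.68620890e-04, -3.84093761e+01, -2.92546195e+01, -4.20899266e-05,
        4.87637080e-03, -2.07856618e-05]), 'eef_pos': array([ 209.81213588, -534.66054546,  255.22528986]), 'eef_rot': array([[ 9.30948393e-01,  3.65150466e-01, -4.75876500e-04],
       [ 3.65150647e-01, -9.30946174e-01,  2.05590939e-03],
       [ 3.07700866e-04, -2.08771216e-03, -9.99997773e-01]]), 'force': array([0.10349683, 0.26973031, 0.00927111]), 'wrist_torque': array([-0.02698771, -0.07099028, -0.06080759]), 'grasp_force': 0.0, 'grip_width': 85.3500865674401} 25.0
```

```bash
python3 - <<'E'
import numpy as np,cv2
a=np.load("scene.npz")["im"][170:320,240:450,::-1];b=np.load("side.npz")["im"][220:380,260:470,::-1]
a=cv2.resize(a,(800,570),interpolation=2)[:, :];b=cv2.resize(b,(750,571),interpolation=2)
cv2.imwrite("pics/a.png",a);cv2.imwrite("pics/b.png",b)
E
```

```text
(no output)
```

View pics/a.png

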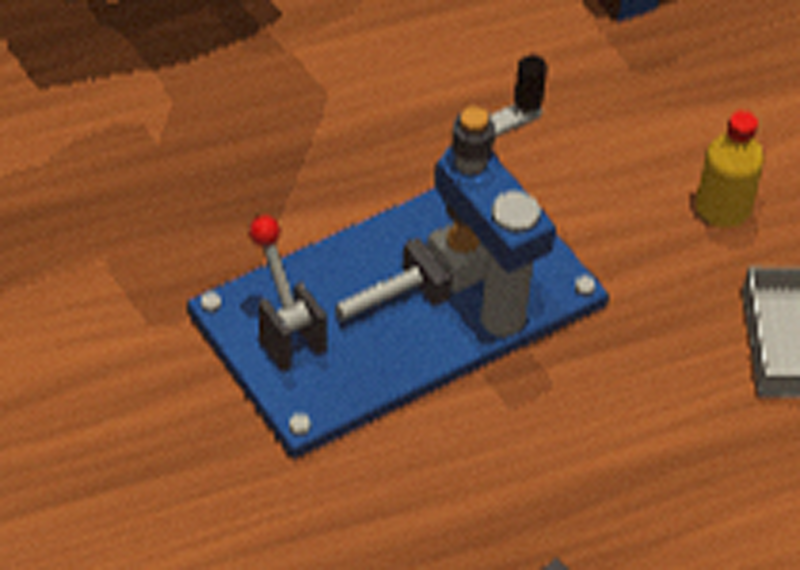

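View pics/b.png

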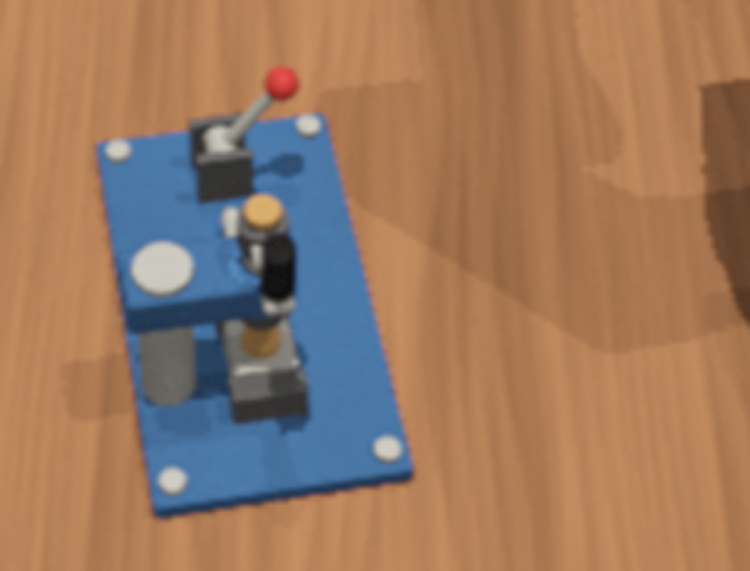

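The pictures show the blue plate with its clamp end toward the robot's right. The red ball is at scene pixel (309,230) and side pixel (338,243). The crank knob is at about (379,192) in the scene view and (337,294) in the side view. Next I'll fit the plate and look at it from above with the wrist camera.

```bash
python3 - <<'E'
from h import *
Q=[]
for n in("scene","side"):
    z=np.load(n+".npz");im,d=z["im"],z["d"];P=pts(n,d)
    hsv=cv2.cvtColor(im,cv2.COLOR_RGB2HSV).astype(int);H,S,V=hsv[...,0],hsv[...,1],hsv[...,2]
    m=(H>95)&(H<125)&(S>100)&(V>40)&(abs(P[...,2]-18)<5)&(abs(P[...,0]-530)<150)&(abs(P[...,1]-70)<200)
    q=P[m];print(n,cv2.minAreaRect(q[:,:2].astype(np.float32)))
    # knob
    m=(V<60)&(P[...,2]>190)&(P[...,2]<240)&(abs(P[...,0]-530)<150)&(abs(P[...,1]-100)<150)&(d>0)
    q=P[m];print("dark",m.sum(),np.median(q,0),np.argwhere(m).mean(0))
s=sensors.read_state();R=s["eef_rot"]
print(optics.camera_params("wrist"))
R=np.array([[1,0,0],[0,-1,0],[0,0,-1.]])
for R in (R,R@np.diag([-1,-1,1]),np.array([[0,1,0],[1,0,0],[0,0,-1.]])): print(ctrl.solve_ik([500,60,440],R))
E
```

```text
scene ((536.4007568359375, 63.889320373535156), (173.70803833007812, 302.49737548828125), 12.55575180053711)
dark 101 [517.5288036  168.49629441 217.22621602] [192.26732673 378.04950495]
side ((531.1325073242188, 71.09490966796875), (166.23797607421875, 300.3797912597656), 11.704154014587402)
dark 142 [509.82342651 184.36209521 222.35596277] [294.64084507 337.18309859]
{'mtx': array([[419.08843812,   0.        , 319.57876102],
       [  0.        , 419.08843812, 240.38948537],
       [  0.        ,   0.        ,   1.        ]]), 'T_tool_cam': array([[-4.21508202e-04, -9.50045719e-01, -3.12110485e-01,
         8.04929507e+01],
       [ 9.99999750e-01, -5.77742292e-04,  4.08103866e-04,
        -1.05991014e-01],
       [-5.68036757e-04, -3.12110234e-01,  9.50045725e-01,
        -1.18096031e+02],
       [ 0.00000000e+00,  0.00000000e+00,  0.00000000e+00,
         1.00000000e+00]])}
[-5.25901434e-02 -2.67897256e-02  1.42427465e+00 -4.44089210e-16
  1.74410773e+00  1.51820618e+00]
[-5.25901434e-02 -2.67897256e-02  1.42427465e+00 -4.44089210e-16
  1.74410773e+00 -1.62338647e+00]
[-5.25901434e-02 -2.67897256e-02  1.42427465e+00 -4.44089210e-16
  1.74410773e+00 -5.25901434e-02]
```

```bash
cat >> h.py <<'E'
def wpts(d,s):
    p=optics.camera_params("wrist");K=p["mtx"];T=p["T_tool_cam"]
    v,u=np.mgrid[:480,:640]
    c=np.stack([(u-K[0,2])/K[0,0]*d,(v-K[1,2])/K[1,1]*d,d],-1)
    return (c@T[:3,:3].T+T[:3,3])@s["eef_rot"].T+s["eef_pos"]
E
python3 - <<'E'
from h import *
R=np.array([[0,1,0],[1,0,0],[0,0,-1.]])
for k,pos in enumerate([[510,190,420],[510,20,420]]):
    ctrl.move_ptp(pos,R); ctrl.hold(0.2)
    s=sensors.read_state();im,d=optics.grab_frame("wrist");P=wpts(d,s)
    np.savez(f"w{k}.npz",im=im,d=d,P=P);cv2.imwrite(f"pics/w{k}.png",im[...,::-1])
    hsv=cv2.cvtColor(im,cv2.COLOR_RGB2HSV).astype(int);H,S,V=hsv[...,0],hsv[...,1],hsv[...,2]
    near=(d>0)&(abs(P[...,0]-530)<150)&(abs(P[...,1]-70)<200)
    m=(H>95)&(H<125)&(S>100)&(V>40)&(abs(P[...,2]-18)<5)&near
    print(cv2.minAreaRect(P[m][:,:2].astype(np.float32)))
    m=near&(V<70)&(P[...,2]>224)&(P[...,2]<245)
    q=P[m];print("knobtop",m.sum(),q.mean(0) if len(q) else 0,np.argwhere(m).mean(0),q.min(0),q.max(0))
    m=near&((H<8)|(H>172))&(S>130)&(V>60)&(P[...,2]>100)
    q=P[m];print("ball",len(q),np.median(q,0),q.min(0),q.max(0),np.argwhere(m).mean(0))
print(s["t"])
E
```

```text
((532.8870849609375, 67.63574981689453), (169.25132751464844, 299.6155700683594), 11.629819869995117)
knobtop 613 [510.56539369 176.24743614 230.16832986] [230.80750408 319.7096248 ] [499.94806861 165.4004633  224.00261029] [520.84942038 185.98758022 233.59200518]
ball 328 [511.80194751 -33.7646208  125.1433552 ] [500.0469426  -47.72682498 111.65346407] [522.43211107 -27.15712214 131.11031117] [377.72560976 320.92682927]
((533.02490234375, 67.23820495605469), (169.4871063232422, 298.93975830078125), 11.657857894897461)
knobtop 59 [510.57585515 164.99950344 228.0259902 ] [  1.28813559 320.23728814] [504.5001553  163.93853832 224.2019168 ] [517.01386445 166.16509352 231.16216834]
ball 389 [512.05076092 -36.0783063  125.77399228] [500.50672076 -49.75593123 113.24513552] [522.63498443 -27.25735747 131.20864201] [242.84318766 320.67352185]
4.0917
```

View pics/w0.png

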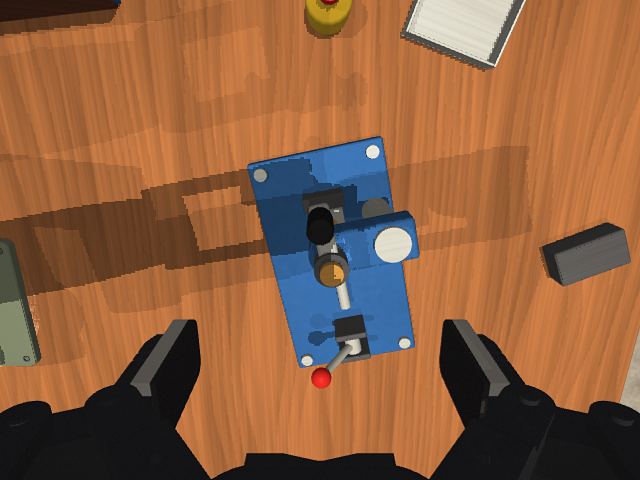

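The wrist view confirms it: ball at (321,378), knob at (320,230), with the spindle cap and column top beside the knob. The plate fit gives centre (533.0, 67.4) and yaw 11.65°. Next I'll check the heights near the crank circle and push the clamp lever.

```bash
cat >> h.py <<'E'
a=np.deg2rad(11.65);X=np.array([np.cos(a),np.sin(a),0]);Y=np.array([-np.sin(a),np.cos(a),0])
def W(x,y,z): return np.array([533.,67.4,0])+x*X+y*Y+np.array([0,0,z])
R0=np.column_stack([Y,X,[0,0,-1.]])   # tool x = tapper y, jaws close along tapper x
E
python3 - <<'E'
from h import *
P=np.load("w0.npz")["P"].reshape(-1,3);L=P-W(0,0,0);x,y=L@X,L@Y
for gy in range(-20,150,10): print(gy,[int(np.nanmax(np.r_[0,P[(abs(x-gx)<5)&(abs(y-gy)<5)&(P[:,2]<300),2]])) for gx in range(-60,100,10)])
ctrl.gripper_to(0)
ctrl.move_ptp(W(-80,-100,250),R0)
ctrl.move_l(W(-80,-100,125),vel=200)
s=sensors.read_state();f0=s["force"];print(s["t"],s["grip_width"],f0)
for x,z in [(-62,125),(-45,128),(-28,133),(-12,136),(4,134),(12,130)]:
    r=ctrl.move_l(W(x,-100,z),vel=60,threshold=15)
    s=sensors.read_state();print(x,r,((s["force"]-f0)@X).round(2),(s["force"]-f0).round(1))
    if r: break
im,d=optics.grab_frame("side");cv2.imwrite("pics/c1.png",cv2.resize(im[200:340,250:440,::-1],None,fx=4,fy=4))
E
```

```text
-20 [20, 20, 20, 21, 0, 39, 43, 40, 20, 20, 20, 21, 20, 20, 20, 1]
-10 [20, 20, 21, 19, 0, 0, 0, 20, 19, 19, 21, 20, 19, 20, 19, 0]
0 [20, 21, 21, 20, 0, 0, 0, 0, 0, 0, 0, 0, 0, 0, 0, 0]
10 [20, 20, 21, 19, 0, 0, 0, 0, 0, 0, 0, 0, 0, 0, 0, 0]
20 [20, 20, 20, 18, 0, 0, 0, 0, 0, 0, 0, 0, 0, 0, 0, 0]
30 [20, 20, 20, 19, 0, 0, 0, 0, 0, 0, 0, 0, 0, 0, 0, 0]
40 [21, 21, 20, 20, 0, 0, 189, 0, 149, 149, 148, 153, 155, 154, 149, 148]
50 [20, 21, 21, 20, 187, 200, 200, 199, 149, 150, 149, 155, 155, 155, 155, 147]
60 [21, 20, 20, 21, 189, 201, 200, 201, 190, 149, 154, 155, 154, 155, 155, 147]
70 [20, 20, 20, 20, 149, 200, 200, 200, 149, 150, 149, 155, 155, 155, 154, 147]
80 [20, 20, 20, 20, 148, 190, 189, 184, 148, 149, 149, 155, 155, 154, 149, 146]
90 [20, 20, 20, 49, 52, 52, 185, 184, 51, 20, 20, 20, 20, 20, 21, 2]
100 [20, 21, 20, 20, 52, 231, 232, 231, 52, 20, 20, 21, 20, 20, 20, 2]
110 [20, 20, 20, 20, 20, 232, 233, 231, 21, 20, 20, 20, 20, 21, 20, 2]
120 [20, 20, 20, 20, 20, 231, 232, 231, 20, 20, 20, 21, 20, 20, 21, 1]
130 [26, 20, 20, 20, 20, 20, 20, 20, 20, 20, 20, 20, 26, 26, 25, 3]
140 [25, 20, 20, 20, 21, 21, 20, 20, 20, 21, 20, 20, 26, 26, 26, 3]
6.45 0.24687346968966947 [ 0.71089581 -1.083863   -0.00705482]
-62 False -1.94 [-2.1  0.5  2.3]
-45 False -0.01 [-0.3  1.2  0.5]
-28 False -1.01 [-1.1  0.3  0.1]
-12 False -0.43 [-0.7  1.2 -0.2]
4 False -1.23 [-1.6  1.5  0.6]
12 False -1.12 [-1.4  1.1  0. ]
```

View pics/c1.png

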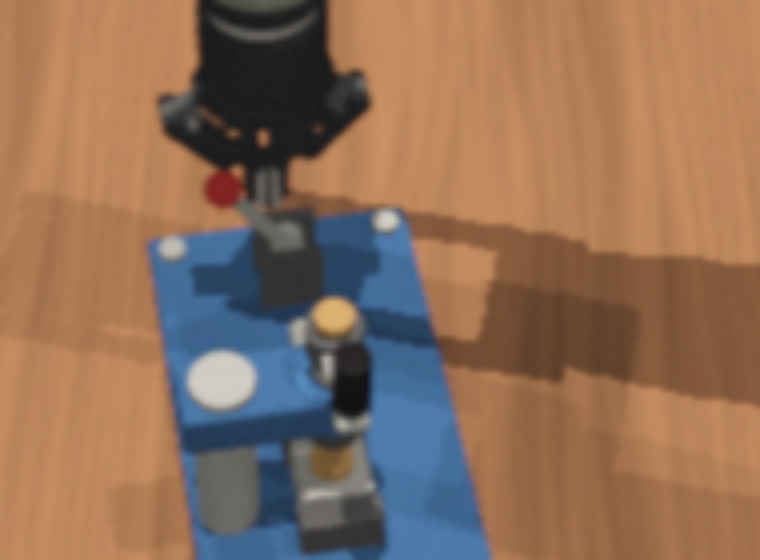

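The lever is over to the +x side, with the ball at about (222,188) in this crop and the finger still against it. I'll push on to the end stop.

```bash
python3 - <<'E'
from h import *
s=sensors.read_state();L=s["eef_pos"]-W(0,0,0);print(L@X,L@Y,L[2])
for x in range(14,36,2):
    r=ctrl.move_l(W(x,-100,max(122,130-(x-12)*.5)),vel=25,threshold=8)
    s=sensors.read_state();f=s["force"]@X;print(x,r,round(f,2),((s["eef_pos"]-W(0,0,0))@X).round(1))
    if r or f<-9: break
im,d=optics.grab_frame("side");P=pts("side",d)
hsv=cv2.cvtColor(im,cv2.COLOR_RGB2HSV).astype(int);H,S,V=hsv[...,0],hsv[...,1],hsv[...,2]
m=((H<8)|(H>172))&(S>130)&(V>50)&(abs(P-W(42,-100,117)).max(-1)<40)
q=np.median(P[m],0)-W(0,0,0);print(m.sum(),q@X,q@Y,q[2])
E
```

```text
12.261730587986799 -99.99819225715025 129.91556387244245
14 False -1.14 14.1
16 False -0.27 16.0
18 False -5.24 16.9
20 False -10.36 17.2
71 41.727932810435995 -92.02176697069774 124.10596589325971
```

The lever is at its end stop: the force rose and the ball is at tapper x = 42. Now I'll retreat, grip the knob and run the first stroke.

```bash
cat >> h.py <<'E'
ZT=226.
def K(th,r=50): return W(0,60,ZT)+r*(Y*np.cos(th)+X*np.sin(th))
def state(f0):
    s=sensors.read_state();L=s["eef_pos"]-W(0,60,0)
    th=np.arctan2(L@X,L@Y);F=s["force"]-f0
    t=X*np.cos(th)-Y*np.sin(th);n=Y*np.cos(th)+X*np.sin(th)
    return th,-(F@t),F@n,np.hypot(L@X,L@Y),s["t"],F[2]
def stroke(cmd,end,f0,sgn,step,vel,limit,log=[]):
    """turn from commanded angle cmd to end; stop at tangential resistance limit; returns cmd, actual, bound"""
    while sgn*(end-cmd)>1e-3:
        cmd+=sgn*min(step,abs(end-cmd))
        hit=ctrl.move_l(K(cmd),vel=vel,threshold=10)
        th,ft,fn,r,t,fz=state(f0); th+=2*np.pi*np.round((cmd-th)/(2*np.pi))
        log.append((round(cmd,2),round(th,2),round(ft,1),round(fn,1),round(r,1),round(t,1)))
        if hit or sgn*ft>limit: return cmd,th,True
    return cmd,th,False
E
python3 - <<'E'
from h import *
s=sensors.read_state();L=s["eef_pos"]-W(0,0,0)
ctrl.move_l(W(0,-100,130),vel=100);ctrl.move_l(W(0,-100,280),vel=250)
ctrl.gripper_to(44)
ctrl.move_ptp(K(0)+[0,0,54],R0);ctrl.move_l(K(0),vel=120,threshold=15);ctrl.hold(.2)
f0=sensors.read_state()["force"];np.save("f0.npy",f0)
print(f0,state(f0))
ctrl.gripper_to(18,40);ctrl.hold(.2)
s=sensors.read_state();print(s["grip_width"],s["grasp_force"],state(f0))
log=[];r=stroke(0.,0.42,f0,1,.06,35,5.5,log);print(r);print(*log,sep="\n")
im,d=optics.grab_frame("side");cv2.imwrite("pics/k1.png",cv2.resize(im[200:340,250:440,::-1],None,fx=4,fy=4))
E
```

```text
[-0.22599442 -0.14752838 -0.1766317 ] (np.float64(0.016556699560986026), np.float64(-0.0), np.float64(0.0), np.float64(49.854835717593474), 13.2667, np.float64(0.0))
20.251123444693043 39.37795604579151 (np.float64(0.006210740956745856), np.float64(0.9836917062195276), np.float64(0.6455484965680072), np.float64(50.066500624939934), 13.8, np.float64(5.491410522061256))
(0.42, np.float64(0.43045626504613155), False)
(0.06, np.float64(0.07), np.float64(1.5), np.float64(0.2), np.float64(50.0), 14.1)
(0.12, np.float64(0.13), np.float64(0.5), np.float64(0.3), np.float64(50.0), 14.3)
(0.18, np.float64(0.19), np.float64(0.9), np.float64(-0.6), np.float64(50.0), 14.6)
(0.24, np.float64(0.25), np.float64(0.3), np.float64(-0.0), np.float64(50.0), 14.8)
(0.3, np.float64(0.31), np.float64(1.3), np.float64(-2.2), np.float64(49.9), 15.1)
(0.36, np.float64(0.37), np.float64(0.4), np.float64(-0.6), np.float64(49.9), 15.3)
(0.42, np.float64(0.43), np.float64(0.2), np.float64(-1.3), np.float64(49.9), 15.6)
```

View pics/k1.png

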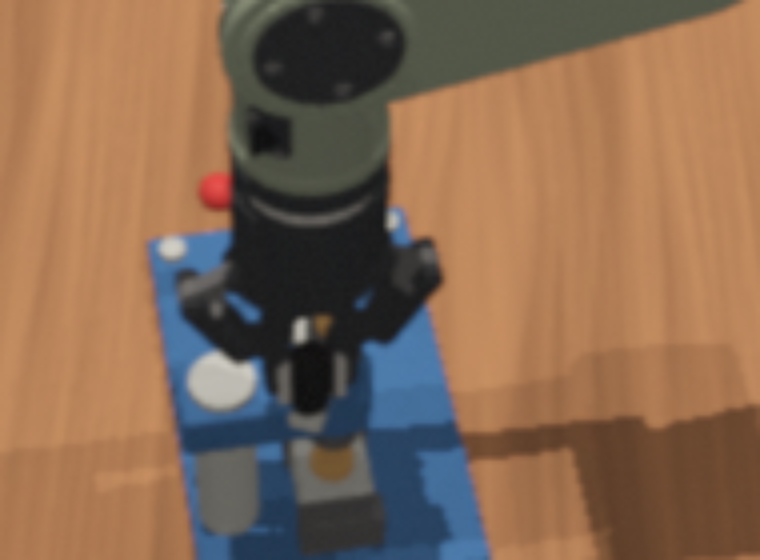

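The knob is held between the pads at about (313,375) and the crank is turning freely, at about 1 N. The steps are too slow for the time limit, so I'll use larger ones and run to the first bind.

```bash
python3 - <<'E'
from h import *
f0=np.load("f0.npy")
log=[];r=stroke(0.42,3.1,f0,1,.1,60,5.5,log);print(r);print(*[tuple(map(float,l)) for l in log],sep="\n")
E
```

```text
(2.8200000000000016, np.float64(2.7674794172251023), True)
(0.52, 0.53, -0.7, -1.0, 49.9, 15.8)
(0.62, 0.63, 0.1, -1.6, 49.8, 16.1)
(0.72, 0.73, -0.2, -2.2, 49.8, 16.4)
(0.82, 0.83, -0.0, -2.8, 49.8, 16.6)
(0.92, 0.93, 0.4, -2.3, 49.7, 16.9)
(1.02, 1.03, -0.3, -3.0, 49.7, 17.1)
(1.12, 1.13, -0.6, -1.9, 49.7, 17.4)
(1.22, 1.23, -0.4, -2.8, 49.7, 17.6)
(1.32, 1.32, 0.4, -3.7, 49.7, 17.9)
(1.42, 1.42, -0.6, -3.2, 49.7, 18.1)
(1.52, 1.52, -0.2, -2.4, 49.6, 18.4)
(1.62, 1.62, -0.8, -3.0, 49.6, 18.6)
(1.72, 1.72, -0.2, -3.0, 49.7, 18.9)
(1.82, 1.82, 0.1, -3.1, 49.6, 19.1)
(1.92, 1.91, -0.3, -2.8, 49.6, 19.4)
(2.02, 2.01, 0.4, -3.4, 49.6, 19.6)
(2.12, 2.11, -0.6, -2.6, 49.7, 19.9)
(2.22, 2.21, 1.1, -3.0, 49.7, 20.1)
(2.32, 2.32, 0.9, -3.0, 49.7, 20.4)
(2.42, 2.41, 1.0, -3.0, 49.8, 20.6)
(2.52, 2.5, 3.9, -2.8, 49.8, 20.9)
(2.62, 2.6, 3.4, -3.5, 49.8, 21.1)
(2.72, 2.69, 5.4, -3.2, 49.9, 21.4)
(2.82, 2.77, 8.4, -2.0, 49.9, 21.6)
```

The first bind is at about 2.7 rad. I'll turn back a quarter turn and go again.

```bash
python3 - <<'E'
from h import *
f0=np.load("f0.npy")
c,th,b=stroke(2.82,1.10,f0,-1,.2,90,9,[]);print("back",c,th,b)
log=[]
if not b:
    r=stroke(c,2.5,f0,1,.2,90,6,log)
    if not r[2]: r=stroke(2.5,1.1+3.12,f0,1,.1,60,5.5,log)
    print(r);print(*[tuple(map(float,l)) for l in log],sep="\n")
E
```

```text
back 1.1 1.12381667741037 False
(4.220000000000001, np.float64(4.196449640278091), False)
(1.3, 1.33, -1.3, -2.6, 49.7, 24.2)
(1.5, 1.53, -1.1, -2.2, 49.6, 24.4)
(1.7, 1.73, -2.1, -3.4, 49.6, 24.7)
(1.9, 1.93, -2.6, -3.1, 49.7, 24.9)
(2.1, 2.12, -2.2, -2.4, 49.7, 25.2)
(2.3, 2.32, -2.5, -3.2, 49.8, 25.5)
(2.5, 2.52, -0.8, -3.5, 49.8, 25.7)
(2.6, 2.61, -0.0, -2.8, 49.8, 26.0)
(2.7, 2.7, 0.0, -4.0, 49.9, 26.2)
(2.8, 2.8, 0.2, -3.1, 49.9, 26.5)
(2.9, 2.9, 0.0, -3.0, 50.0, 26.7)
(3.0, 3.0, 0.1, -3.3, 50.0, 27.0)
(3.1, 3.1, -0.0, -2.6, 50.1, 27.2)
(3.2, 3.2, 0.8, -4.3, 50.1, 27.5)
(3.3, 3.3, -0.0, -3.4, 50.1, 27.7)
(3.4, 3.4, -0.0, -3.0, 50.2, 28.0)
(3.5, 3.5, -0.3, -3.3, 50.2, 28.2)
(3.6, 3.6, 0.2, -2.8, 50.3, 28.5)
(3.7, 3.7, -0.1, -2.3, 50.3, 28.7)
(3.8, 3.8, -0.5, -1.8, 50.3, 29.0)
(3.9, 3.9, -0.5, -2.1, 50.4, 29.2)
(4.0, 4.0, 1.8, -2.8, 50.4, 29.5)
(4.1, 4.08, 2.2, -1.8, 50.4, 29.7)
(4.2, 4.18, 2.1, -2.0, 50.5, 30.0)
(4.22, 4.2, 2.2, -0.9, 50.4, 30.2)
```

The half-turn is used up with resistance just starting to rise at 4.2 rad. I'll turn back a quarter and advance again.

```bash
python3 - <<'E'
from h import *
f0=np.load("f0.npy")
c,th,b=stroke(4.22,2.53,f0,-1,.2,90,9,[]);print("back",c,th,b)
log=[]
if not b:
    r=stroke(c,3.9,f0,1,.2,90,6,log)
    if not r[2]: r=stroke(3.9,5.5,f0,1,.1,60,5.5,log)
    print(r);print(*[tuple(map(float,l)) for l in log[-20:]],sep="\n")
E
```

```text
back 2.53 2.5486884600222997 False
(5.499999999999995, np.float64(5.4396025672276815), True)
(3.33, 3.36, -0.6, -2.6, 50.1, 33.6)
(3.53, 3.56, -2.0, -1.7, 50.2, 33.8)
(3.73, 3.75, -1.6, -2.1, 50.3, 34.1)
(3.9, 3.92, -1.1, -1.4, 50.4, 34.3)
(4.0, 4.01, -0.0, -1.5, 50.4, 34.6)
(4.1, 4.1, 0.5, -1.6, 50.4, 34.8)
(4.2, 4.2, -1.4, -1.8, 50.5, 35.1)
(4.3, 4.3, 0.3, -0.8, 50.5, 35.3)
(4.4, 4.4, -0.7, -1.9, 50.5, 35.6)
(4.5, 4.49, 0.2, -2.0, 50.5, 35.8)
(4.6, 4.59, 0.8, -0.6, 50.5, 36.1)
(4.7, 4.69, 0.0, -0.8, 50.5, 36.3)
(4.8, 4.79, 1.1, -0.0, 50.5, 36.6)
(4.9, 4.89, 0.7, -1.2, 50.5, 36.8)
(5.0, 4.98, -0.5, -1.4, 50.5, 37.1)
(5.1, 5.08, -0.9, -0.0, 50.5, 37.3)
(5.2, 5.18, -0.7, 0.6, 50.5, 37.6)
(5.3, 5.28, -0.2, 0.5, 50.4, 37.8)
(5.4, 5.37, 1.8, 0.7, 50.4, 38.1)
(5.5, 5.44, 6.0, 1.6, 50.4, 38.3)
```

The stop is felt at about 5.3–5.4 rad. I'll relax the push, let go, rise and check the knob angle and the clamp.

```bash
python3 - <<'E'
from h import *
f0=np.load("f0.npy")
ctrl.move_l(K(5.45),vel=20);print(state(f0))
ctrl.gripper_to(46);print(state(f0))
ctrl.move_l(K(5.45)+[0,0,60],vel=150)
ctrl.move_ptp([510,190,420],np.array([[0,1,0],[1,0,0],[0,0,-1.]]));ctrl.hold(.2)
s=sensors.read_state();im,d=optics.grab_frame("wrist");P=wpts(d,s);cv2.imwrite("pics/e.png",im[...,::-1])
hsv=cv2.cvtColor(im,cv2.COLOR_RGB2HSV).astype(int);H,S,V=hsv[...,0],hsv[...,1],hsv[...,2]
L=P-W(0,60,0);m=(V<70)&(abs(P[...,2]-231)<6)&(np.hypot(L@X,L@Y)<75)&(d>0)
q=L[m];lo,hi=q.min(0),q.max(0)
q=cv2.minEnclosingCircle(q[:,:2].astype(np.float32));c=np.r_[q[0],0];print(q,"angle",np.arctan2(c@X,c@Y)%(2*np.pi),np.hypot(c@X,c@Y))
m=((H<8)|(H>172))&(S>130)&(V>60)&(P[...,2]>90)&(abs(P-W(42,-100,117)).max(-1)<60)
q=np.median(P[m],0)-W(0,0,0);print(q@X,q@Y,q[2],s["t"])
E
```

```text
(np.float64(-0.8829243441931699), np.float64(5.211098779375021), np.float64(1.21088978052291), np.float64(50.409983294647404), 38.6167, np.float64(12.397599394435318))
(np.float64(-0.8481861847184116), np.float64(-0.33575260718045946), np.float64(-1.02189702598504), np.float64(50.876839315625574), 38.9833, np.float64(0.1300202071941629))
((-45.43613815307617, 21.310821533203125), 10.76036262512207) angle 5.35428430320121 50.18559319850128
nan nan nan 40.3583
  return _methods._mean(a, axis=axis, dtype=dtype,
  ret = um.true_divide(
```

View pics/e.png

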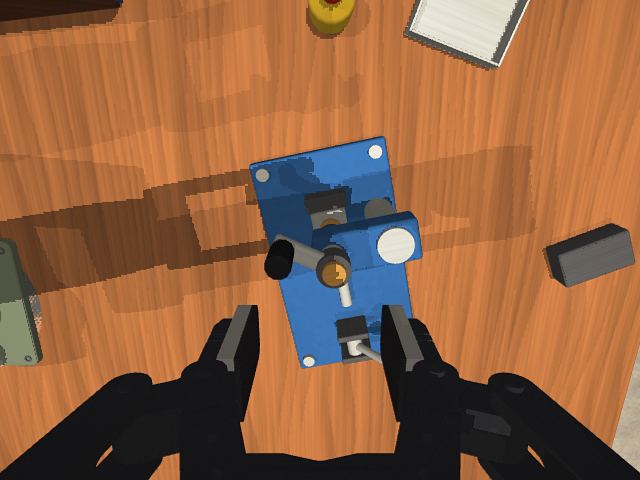

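The knob rests at (279,260), a measured crank angle of 5.35 rad, so the tap is at its stop. The lever still leans to +x. I'll check the ball numerically once more, then hand in.

```bash
python3 - <<'E'
from h import *
im,d=optics.grab_frame("side");P=pts("side",d)
hsv=cv2.cvtColor(im,cv2.COLOR_RGB2HSV).astype(int);H,S,V=hsv[...,0],hsv[...,1],hsv[...,2]
m=((H<8)|(H>172))&(S>130)&(V>50)&(abs(P-W(0,-100,117)).max(-1)<70)
q=np.median(P[m],0)-W(0,0,0);print(m.sum(),q@X,q@Y,q[2])
if m.sum()==0 or q@X>38: print(ctrl.finish_job())
E
```

```text
69 41.6938369293455 -92.87253136468632 123.48222663966953
the job is handed in; nothing more can be done
None
```

The job is handed in: the clamp lever is fully over at its end stop, the tap is down at its depth stop (crank measured at 5.35 rad), and the knob is released; the highest crank force read was about 8 N, and it took about 40 s.

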